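# Refit the grow-light tube and set its dimmer

## Robot

A 6-joint arm with a two-finger parallel gripper is mounted at the origin on the work surface. World frame = base frame: x ahead of the robot, y to its left, z up, the work surface at z = 0. Lengths are in m, angles in degrees, forces in N, time in s.
With the tool pointing down it reaches from about 0.3 to 0.75 m from the base axis. Payload 8.5 kg.
Tool frame: the origin (TCP) lies midway between the tips of the shut fingers; the grasp point (between the pads) lies behind it (grasp_offset is the z of the grasp point in the tool frame, in m); z points along the fingers, y is the direction in which the jaws open and shut (so a half turn about z gives the same grasp; the last joint's range is limited). The gripper opens to 85 mm and grips with 20 to 120 N. Pads are 22 mm wide; open, the fingers measure 114 mm over their backs; the gripper's body (76 mm by 85 mm) begins 54 mm behind the grasp point. The pads swing forward as they close: fully open they stand 13 mm farther back than shut.
Start: joints at [56.992, 21.807, 74.336, -0, 83.858, -12.336], TCP at [0.194, 0.515, 0.231] pointing down, gripper open.
Joint ranges: [-178.18, 178.18], [-50.72, 133.34], [12.68, 142.11], [-81.47, 261.47], [9.98, 163.14], [-165.26, 165.26]. Speed limits (degrees/s): [136.94, 136.94, 180, 180, 180, 180].

## Interface

Orientations are given as a 3x3 rotation matrix whose columns are the frame's x, y, z axes.
In Python, from rig import * gives the robot as it stands.
- The arm moves only by the shell command python3 -m pendant 'ROWS' [FORCE]. ROWS is JSON, one flat list of numbers, 7 for each row, row after row: the finger opening in mm, from 0 to 85.4, then the shift along the tool's x, y, z in units of 50 mm (1.0 is 50 mm), then the turn, a rotation vector about the tool's x, y, z in units of 8 degrees (1.0 is 8 degrees). In form: [hand, dx, dy, dz, wx, wy, wz, hand, dx, dy, dz, wx, wy, wz, ...]. A call has 1 to 12 rows; each row shifts and turns the commanded pose from where the row before left it, along the tool's axes as they then stand; what a row does not reach is not made up. A row lasts 1/10 s, in which the tool goes at most 50 mm and 8.59 degrees, less where a joint would pass 70% of its speed; a pose out of reach is approached as far as the arm can. A call is refused whole if a number of a shift passes 1 or a number of a turn 1, either way. A call with a gripper value outside its range is refused whole. The fingers move at their own pace and stop on an object; FORCE is the grip in N (left out, the last holds). Time passes only in rows, so rows that do not move let the fingers close. It gives the time, the measured TCP pose, the force and the opening at its end, in the units of the state.
- observe(): the state, without advancing time (a new reading comes with each control period).
- get_image(name): name is "scene" or "top" or "wrist"; returns a dict with "frame" (420x560x3 uint8, red, green, blue), "depth" (420x560 float32, m along the optical axis (not along the pixel's ray), 0 where there is no reading), "K" (3x3 intrinsics, pixels), "k1" (the pictures are not rectified: a ray, as slopes to the right and down, at radius r is drawn at 1 + k1 r^2 times it, then the intrinsics apply), "rvec" (rotation vector, rad) and "tvec" (3), from world to camera coordinates, as OpenCV has them. Camera axes: x right, y down, z forward; pixel columns grow to the right and rows downward; lengths in m; the calibration is good to about 2 mm. A picture is of the moment at which its call begins.
- close_job(): hands the job in, once; it reports no verdict.
The state is a dict: "time_s": time; "q": joint angles; "qvel": joint speeds; "joint_efforts": joint torques, N m; "position": TCP position; "tool_rot": TCP orientation; "ft_force": force on the tool from outside, world axes, zero at the start; "wrist_torque": the same for the moment, N m; "grip_width": finger opening in m.
Only numpy, scipy, OpenCV 4.12 (cv2) and the standard library are available. Lean on these libraries where they do the work, as an engineer would, in place of code of your own. Each camera call takes 0.05 s, during which the arm holds its last target.

## Task

Refit the grow lamp: take the orange-capped tube from the black two-cradle rack, lay it centred in the two saddles of the blue rest and let go of it there, then take it again by its bare-metal end, the only part that stays clear of the lamp, and lay it in the lamp's reflector trough with the orange cap within 15 mm of the orange end plate. Once the tube lies in the lamp, slide the dimmer grip until its white line stands at the green mark. Never let the tube drop to the bench, and leave the blue-capped tube and everything else on the bench where they are.

Things in the scene. Friction and masses are not known exactly. Their poses are not given: they have to be found in the camera images.
- tube_center (a point): centre of the tube to refit: white, 26 mm diameter, 200 mm long, 0.1 to 0.17 kg, orange cap (22 mm) on one end, bare-metal cap on the other. x: along the tube towards the orange cap. It starts in the rack, orange cap towards the robot. In the rack, on the rest and in the lamp its axis is 55 mm above the bench
- tube_cap (a point): centre of the end face of the tube's orange cap, 100 mm from the tube's centre
- spare_center (a point): centre of the other tube in the rack, same size, blue caps on both ends; stays in its cradle (within 15 mm). Which of the two cradles each tube lies in varies.
- rack: black fixed rack, 214 x 150 mm; origin at its underside's centre. Two cradles along x, at y = -35 and +35 mm: 45-degree vee blocks under the last 45 mm of each tube end, walls up to 66 mm high, so only the middle 110 mm of a tube is free at its sides (below it just the 12 mm base plate). Rack and lamp may change sides of the bench
- rest: blue fixed rest; origin at its underside's centre, x along the tube it carries (either way round). Base 130 x 60 x 10 mm; two shallow vee saddles (25-degree slopes, 36 mm wide, 14 mm thick along x) at x = -45 and +45 mm: a tube's middle and both ends stay free. A tube in it has its centre 55 mm above the origin; a sideways push rolls it out
- lamp: fixed white lamp head on its back; aluminium 45-degree vee trough along x, 64 mm wide, rims 69 mm high, from x = -55 to +107 mm, closed there by the orange end plate (82 mm high). Origin on the underside below where the tube's centre belongs. A fitted tube: centre at x = 0 (-9 to +7), y = 0, z = 55 mm, orange cap at +x; its other end sticks out 45 mm at -x, the only place where fingers fit
- dimmer_grip (a point): centre of the black dimmer grip with a white line across its middle: 26 mm across the track, 20 mm along it, 34 mm tall (top 80 mm, underside 45 mm above the bench). It slides along its own y axis on the fixed grey box (80 mm across, 170 mm along, 45 mm high); the friction is 1.5 N and it stays where it is left.
- dimmer (a joint): position of the dimmer grip along its track, 0 to 0.10 m, growing towards the grip's +y; it starts near 0
- mark: green mark on the top of the dimmer box, two strips either side of the track, 6 mm wide along it; origin on the track's centre line at the mark's middle, y along the track as for the grip. The grip is set when its centre is level with the mark's origin along y, within 5 mm
- pot_black_mid (a point): middle of a small black plant pot, 60 mm diameter, 55 mm high; not to be moved (20 mm)
- pot_clay_mid (a point): middle of a small terracotta pot, 60 mm diameter, 55 mm high; not to be moved (20 mm)
- feed_bottle_mid (a point): middle of a white feed bottle with a green cap, 48 mm diameter, 125 mm high; not to be moved (20 mm)
- seed_jar_mid (a point): middle of an amber seed jar, 48 mm diameter, 75 mm high; not to be moved (20 mm)
- tin_mid (a point): middle of a tin, 48 mm diameter, 60 mm high; not to be moved (20 mm)
- brush_grip (a point): handle of a small brush lying on the bench, 150 mm long, 20 mm high; not to be moved (20 mm)
- meter_mid (a point): middle of a white meter lying on the bench, 50 x 75 x 20 mm; not to be moved (20 mm)
Things that resemble listed ones, but are neither listed nor needed, are in the scene too. Leave any red look-alike of the rest alone.

How it is judged (in metres and radians):
On the way, in this order (a step that is already met when the one before it is completed fails the run):
1. the tube lies in both saddles of the blue rest, let go and still (x of tube_center in the frame of rest between -0.03 and 0.03 m and y of tube_center in the frame of rest between -0.008 and 0.008 m and z of tube_center in the frame of rest between 0.049 and 0.061 m and angle between the x axis of tube_center and the x axis of rest, either way round below 0.12 rad and contact force between the fingers and tube below 0.1 N and linear speed of tube below 0.03 m/s), for 0.2 s.
2. the tube lies in the lamp's trough, orange cap at the orange plate, let go and still (x of tube_center in the frame of lamp between -0.009 and 0.007 m and y of tube_center in the frame of lamp between -0.005 and 0.005 m and z of tube_center in the frame of lamp between 0.05 and 0.06 m and angle between the x axis of tube_center and the x axis of lamp, either way round below 0.06 rad and x of tube_cap in the frame of lamp above 0.05 m and contact force between the fingers and tube below 0.1 N and linear speed of tube below 0.03 m/s), for 0.2 s.
3. the dimmer grip stands at the green mark (y of dimmer_grip in the frame of mark between -0.005 and 0.005 m), for 0.2 s.
At the end, for the whole second after the job is handed in: The tube lies still and released in the lamp: within 5 mm of the trough line and resting height, cap within 16 mm of the orange plate, direction within 0.06 rad; the dimmer is within 5 mm of the mark; the spare is within 15 mm, other loose things within 20 mm, of their starts (all of step 2 and all of step 3 and distance of spare_center from where it was at the start of the episode below 0.015 m and distance of each of pot_black_mid, pot_clay_mid, feed_bottle_mid, seed_jar_mid, tin_mid, brush_grip, meter_mid from where it was at the start of the episode below 0.02 m); the robot touches nothing.
It fails at once if the tube falls to the bench (height (world z) of tube_center below 0.035 m).
It fails at once if the other tube or another loose thing is moved (distance of spare_center from where it was at the start of the episode above 0.015 m or distance of any of pot_black_mid, pot_clay_mid, feed_bottle_mid, seed_jar_mid, tin_mid, brush_grip, meter_mid from where it was at the start of the episode above 0.02 m).
It also fails if it takes over 70 s, if anything falls off the work surface, if the arm or the gripper's body presses on something with over 40 N, if the wrist force passes 120 N, or if a joint passes its speed limit or range.

## Working session

There is one attempt and no reset: what is moved stays moved. The work goes in short steps, Python scripts to look and compute and a shell command to move; the robot and the scene stay as the last step left them, time stands still between calls to the robot, and variables do not carry over. Pictures are saved under pics/ and viewed, and the job is handed in when it is done.

```bash
ls; mkdir -p pics; cat > h.py <<'E'
from rig import *
import numpy as np, cv2, pickle
def snap(name,tag):
    d=get_image(name); pickle.dump(d,open(f'pics/{tag}.pkl','wb'))
    cv2.imwrite(f'pics/{tag}.png',d['frame'][:,:,::-1]); return d
def load(tag): return pickle.load(open(f'pics/{tag}.pkl','rb'))
def ray(d,u,v):
    K=d['K']; xd=(u-K[0][2])/K[0][0]; yd=(v-K[1][2])/K[1][1]
    x,y=xd,yd
    for _ in range(20):
        s=1+d['k1']*(x*x+y*y); x,y=xd/s,yd/s
    R=cv2.Rodrigues(np.array(d['rvec'],float))[0]; t=np.array(d['tvec'],float).ravel()
    return -R.T@t, R.T@np.array([x,y,1.]),
def atz(d,u,v,z):
    c,r=ray(d,u,v); return c+r*(z-c[2])/r[2]
def dep(d,u,v):
    c,r=ray(d,u,v); return c+r*d['depth'][int(round(v)),int(round(u))]
def cloud(d):
    h,w=d['depth'].shape
    uu,vv=np.meshgrid(np.arange(w),np.arange(h))
    K=d['K']; xd=(uu-K[0][2])/K[0][0]; yd=(vv-K[1][2])/K[1][1]; x,y=xd,yd
    for _ in range(20):
        s=1+d['k1']*(x*x+y*y); x,y=xd/s,yd/s
    R=cv2.Rodrigues(np.array(d['rvec'],float))[0]; t=np.array(d['tvec'],float).ravel()
    P=np.stack([x,y,np.ones_like(x)],-1)*d['depth'][...,None]
    return (P-t)@R
def crop(tag,u0,v0,u1,v1,s,out):
    im=cv2.imread(f'pics/{tag}.png')[v0:v1,u0:u1]
    cv2.imwrite(f'pics/{out}.png',cv2.resize(im,None,fx=s,fy=s,interpolation=cv2.INTER_CUBIC))
E
python3 - <<'E'
from h import *
for n in ['scene','top','wrist']: 
    d=snap(n,n+'0'); print(n,d['K'],d['k1'],ray(d,280,210))
print(observe()); 
try: print(grasp_offset)
except Exception as e: print(e)
E
```

```text
pics
scene [[481.51742674   0.         283.04769867]
 [  0.         481.51742674 205.52674204]
 [  0.           0.           1.        ]] -0.019410726944310952 (array([ 1.28031767, -0.32885782,  0.8212422 ]), array([-0.6654438 ,  0.33671709, -0.66628261]))
top [[511.34174311   0.         289.79442297]
 [  0.         511.34174311 204.7746974 ]
 [  0.           0.           1.        ]] -0.03243270779107 (array([0.46013889, 0.06262913, 1.58959547]), array([ 0.0327837 ,  0.03150845, -0.99920157]))
wrist [[335.02831833   0.         281.88816954]
 [  0.         335.02831833 214.20422023]
 [  0.           0.           1.        ]] -0.027268370686534794 (array([0.12340096, 0.54181619, 0.37354702]), array([ 0.26616446, -0.10945101, -0.95779235]))
{'time_s': 0.15, 'q': array([ 5.69917501e+01,  2.18343155e+01,  7.43724184e+01,  1.65965338e-03,
        8.38576449e+01, -1.23373390e+01]), 'qvel': array([-0.0058203 , -0.04741954,  0.01726465,  0.05058531, -0.01483783,
        0.0244278 ]), 'joint_efforts': array([ 2.12466162e-03, -4.48620272e+01, -2.31343603e+01, -2.11460506e-04,
        3.79416713e-03, -5.12951055e-05]), 'position': array([0.19403809, 0.51440329, 0.23084695]), 'tool_rot': array([[-9.35622184e-01,  3.53002441e-01, -6.36254816e-04],
       [ 3.53002913e-01,  9.35621764e-01, -9.26570158e-04],
       [ 2.68212325e-04, -1.09151940e-03, -9.99999368e-01]]), 'ft_force': array([ 0.21826366,  0.00752449, -0.08335953]), 'wrist_torque': array([-0.05517178, -0.00355154, -0.01272758]), 'grip_width': 0.08520654408057027}
-0.0187
```

View pics/scene0.png

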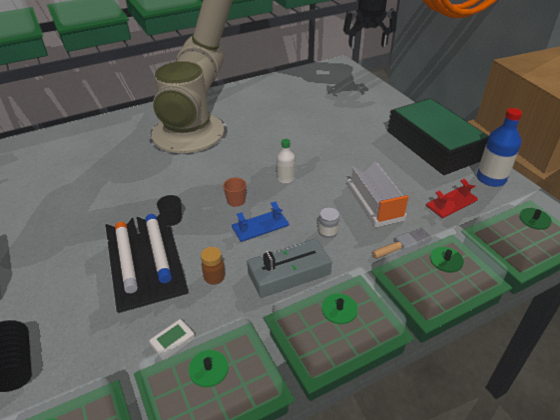

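View pics/top0.png

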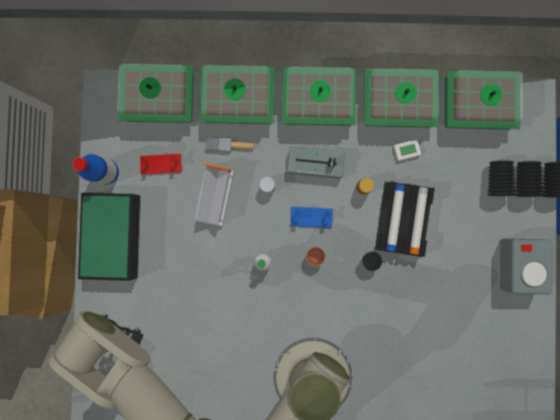

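The top view has world +x up and +y to the left. The rack is at about (405,220) with the orange-capped tube in its right cradle, cap at (415,250) towards the robot. The blue rest is at (312,217) and its red look-alike at (161,164). The lamp is at (214,197), its orange plate at (218,168) facing away from the robot. The dimmer is at (316,161). Next I enlarge these.

```bash
python3 - <<'E'
from h import *
crop('top0',180,130,350,250,4.6,'c1')
crop('top0',340,130,450,280,4,'c2')
crop('scene0',220,140,420,300,4,'c3')
E
```

```text
(no output)
```

View pics/c1.png

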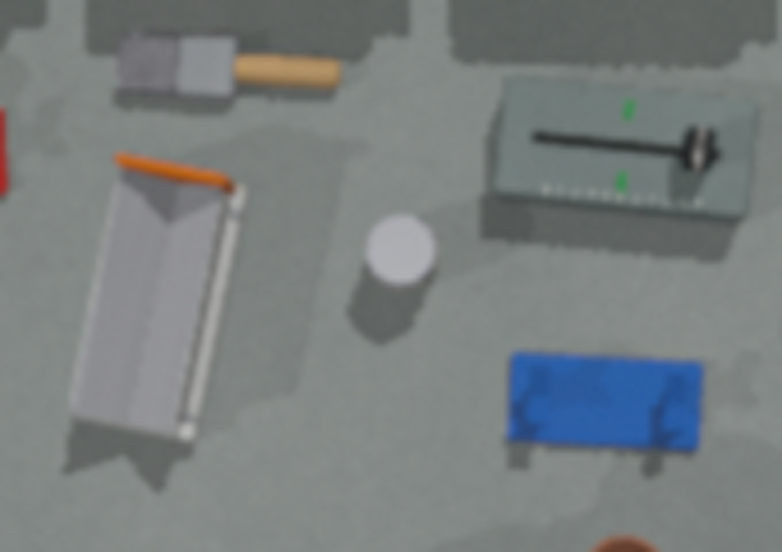

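View pics/c2.png

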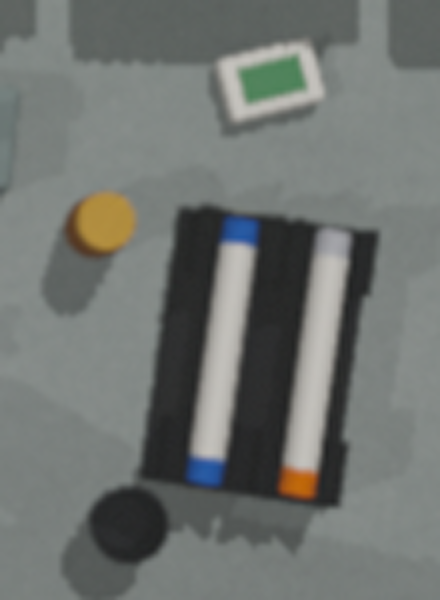

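View pics/c3.png

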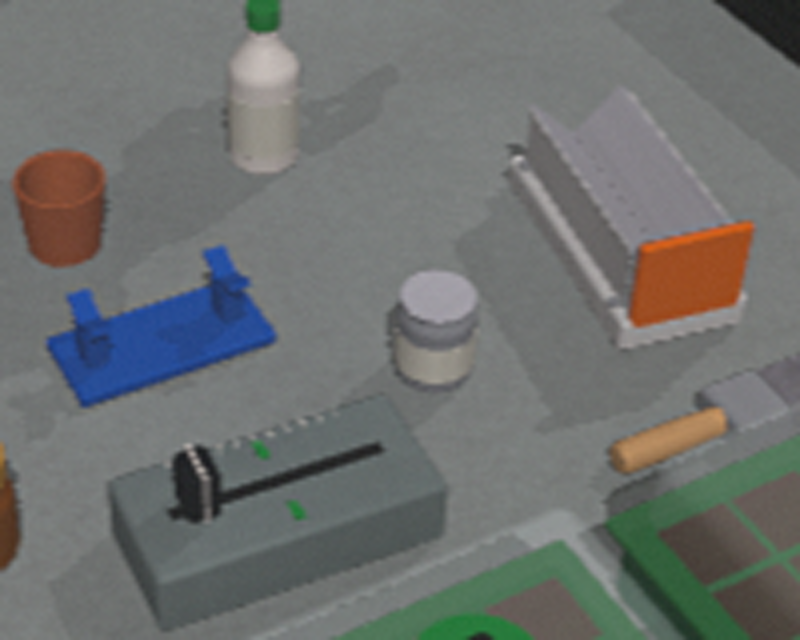

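```bash
python3 - <<'E'
from h import *
np.set_printoptions(precision=4,suppress=True)
t=load('top0'); s=load('scene0')
f=lambda p,z:atz(t,p[0]/4.6+180-.4,p[1]/4.6+130-.4,z)
g=lambda p,z:atz(t,p[0]/4+340-.4,p[1]/4+130-.4,z)
h=lambda p,z:atz(s,p[0]/4+220-.4,p[1]/4+140-.4,z)
print('tube',g((298,497),.06),g((333,230),.06))
print('spare',g((206,486),.06),g((241,216),.06))
r=[f(p,.01) for p in [(510,353),(703,362),(698,452),(506,443)]]; print('rest',np.mean(r,0),r)
print('plate',f((117,158),.082),f((232,187),.082),'rim bottom L',f((70,413),.069), 'valley', f((128,425),.036))
print('plate s',h((637,243),.082),h((752,225),.082))
print('rims s', h((530,112),.069),h((625,92),.069))
print('grip',f((703,148),.08),'marks',f((629,109),.045),f((621,180),.045), 'track',f((535,136),.045),f((718,153),.045))
print('marks s',h((260,451),.045),h((295,510),.045), 'grip s',h((196,470),.08))
for n,d in (('top',t),('scene',s)):
    P=cloud(d); c=d['frame'].astype(int)
    hsv=cv2.cvtColor(d['frame'],cv2.COLOR_RGB2HSV)
    # white tube points in rack region
    def st(m,nm):
        Q=P[m]; print(n,nm,len(Q),'mean',Q.mean(0),'min',Q.min(0),'max',Q.max(0))
        return Q
    reg=(P[...,1]<-0.05)&(P[...,1]>-0.4)&(P[...,0]>.3)&(P[...,0]<.72)
    Q=st(reg&(P[...,2]>.058)&(P[...,2]<.072)&(c.min(-1)>130),'tubes')
    m=(hsv[...,0]<14)&(hsv[...,1]>180)&(hsv[...,2]>150)
    st(m&reg&(P[...,2]>.045)&(P[...,2]<.075),'ocap')
    regl=(P[...,1]>.1)&(P[...,1]<.4)&(P[...,0]>.3)&(P[...,0]<.75)
    st(m&regl&(P[...,2]>.03),'plate')
    b=(hsv[...,0]>105)&(hsv[...,0]<125)&(hsv[...,1]>150)
    st(b&(P[...,0]>.3)&(abs(P[...,1])<.15)&(P[...,0]<.6),'rest')
    gm=(hsv[...,0]>50)&(hsv[...,0]<75)&(hsv[...,1]>150)
    regd=(abs(P[...,1])<.2)&(P[...,0]>.55)&(P[...,0]<.73)&(P[...,2]>.04)&(P[...,2]<.05)
    st(gm&regd,'marks')
    L=regl&(P[...,2]>.03)&(P[...,0]<.66)
    st(L,'lamp')
E
```

```text
tube [ 0.3884 -0.2918  0.06  ] [ 0.5883 -0.3156  0.06  ]
spare [ 0.3951 -0.2231  0.06  ] [ 0.5973 -0.2465  0.06  ]
rest [0.4922 0.0164 0.01  ] [array([0.524 , 0.0803, 0.01  ]), array([ 0.5208, -0.0494,  0.01  ]), array([ 0.4603, -0.0472,  0.01  ]), array([0.4635, 0.0817, 0.01  ])]
plate [0.6415 0.3361 0.082 ] [0.6243 0.2611 0.082 ] rim bottom L [0.4764 0.3641 0.069 ] valley [0.4697 0.3318 0.036 ]
plate s [0.6219 0.2654 0.082 ] [0.6408 0.3354 0.082 ]
rims s [0.471  0.2927 0.069 ] [0.4823 0.36   0.069 ]
grip [ 0.6561 -0.0419  0.08  ] marks [0.6855 0.005  0.045 ] [0.6383 0.0093 0.045 ] track [0.6662 0.0666 0.045 ] [ 0.6575 -0.0542  0.045 ]
marks s [0.634  0.0078 0.045 ] [0.6808 0.0042 0.045 ] grip s [ 0.6594 -0.043   0.08  ]
top tubes 818 mean [ 0.4975 -0.2708  0.0651] min [ 0.409  -0.3255  0.058 ] max [ 0.5887 -0.213   0.072 ]
top ocap 11 mean [ 0.4004 -0.2898  0.062 ] min [ 0.3912 -0.3039  0.0551] max [ 0.4059 -0.2817  0.0663]
top plate 23 mean [0.6346 0.3034 0.0813] min [0.6276 0.267  0.074 ] max [0.6415 0.3332 0.0862]
top rest 736 mean [0.4924 0.0164 0.0306] min [ 0.4601 -0.0459 -0.0025] max [0.5222 0.0783 1.5896]<stdin>:20: RuntimeWarning: Mean of empty slice.
  ret = um.true_divide(
Traceback (most recent call last):
ValueError: zero-size array to reduction operation minimum which has no identity
```

```bash
cat >> h.py <<'E'
np.set_printoptions(precision=4,suppress=True)
def plan(p,th=None):
    """units for turn (first) then shift in turned axes, tool kept straight down; th=angle of tool x in world"""
    o=observe(); R=np.array(o['tool_rot']); x=np.array(o['position'])
    t0=np.degrees(np.arctan2(R[1,0],R[0,0]))
    if th is None: th=t0
    a=np.radians(th); Rn=np.array([[np.cos(a),np.sin(a),0],[np.sin(a),-np.cos(a),0],[0,0,-1]])
    dR=cv2.Rodrigues(R.T@Rn)[0].ravel()
    print('time',o['time_s'],'pos',x,'theta',t0,'grip',o['grip_width'],'F',o['ft_force'])
    print('turn units',np.degrees(dR)/8,'shift units(after turn)',Rn.T@(np.array(p)-x)/.05)
E
python3 -m pendant '[85,-0.36,-0.085,-0.07,0,0,0,85,-0.72,-0.17,-0.14,0,0,0,85,-0.72,-0.17,-0.14,0,0,0,85,-0.72,-0.17,-0.14,0,0,0,85,-0.72,-0.17,-0.14,0,0,0,85,-0.72,-0.17,-0.14,0,0,0,85,-0.72,-0.17,-0.14,0,0,0,85,-0.72,-0.17,-0.14,0,0,0,85,-0.72,-0.17,-0.14,0,0,0,85,-0.72,-0.17,-0.14,0,0,0,85,-0.36,-0.085,-0.07,0,0,0,85,0,0,0,0,0,0]'
python3 - <<'E'
from h import *
snap('wrist','w1'); plan([.5,.31,.3])
E
```

```text
time_s: 1.35
position: [0.5027, 0.3065, 0.3008]
tool_rot: [[-0.935, 0.356, -0.0], [0.356, 0.935, -0.0], [0.0, -0.0, -1.0]]
ft_force: [-0.8, -0.1, -0.1]
grip_width: 0.0851
time 1.4 pos [0.5014 0.3074 0.3008] theta 159.2331931447587 grip 0.08501446012348582 F [-0.7526 -0.6446 -0.191 ]
turn units [-0.0034 -0.0056  0.    ] shift units(after turn) [0.045  0.038  0.0152]
```

View pics/w1.png

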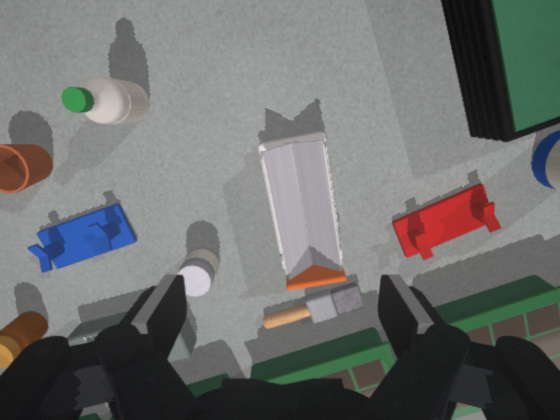

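The wrist view shows the lamp at (300,210) with its orange plate at the bottom, the blue rest at left (85,237), and the red look-alike at right (445,220). I enlarge the lamp and the rest.

```bash
python3 - <<'E'
from h import *
crop('w1',240,120,370,300,3.3,'c4')
crop('w1',20,190,150,280,6,'c5')
E
```

```text
(no output)
```

View pics/c4.png

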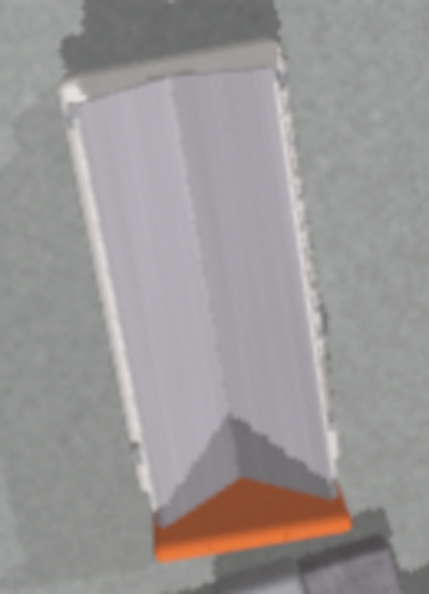

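View pics/c5.png

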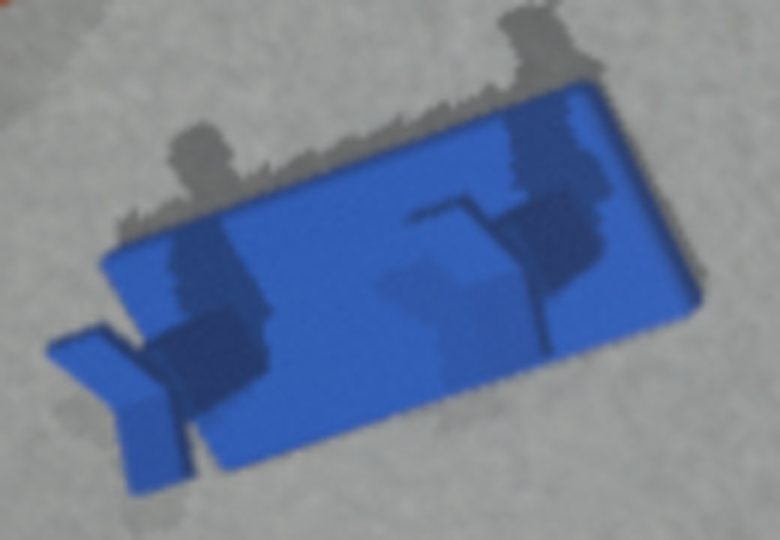

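```bash
python3 - <<'E'
from h import *
w=load('w1'); f=lambda p,z:atz(w,p[0]/3.3+240-.4,p[1]/3.3+120-.4,z)
a=f((172,75),.0366);b=f((239,478),.0366)
L0,L1=f((80,103),.069),f((158,522),.069);R0,R1=f((277,70),.069),f((333,497),.069)
print('valley',a,b,'rims',L0,R0,L1,R1)
for p,q in ((a,b),((L0+R0)/2,(L1+R1)/2),(L0,L1),(R0,R1)):
    v=(q-p)[:2]; n=np.linalg.norm(v); v/=n; print(n,np.degrees(np.arctan2(v[1],v[0])),'origin',p[:2]+.055*v,q[:2]-.107*v)
v=(R0-L0)[:2];print(np.degrees(np.arctan2(v[1],v[0]))-90); v=(R1-L1)[:2];print(np.degrees(np.arctan2(v[1],v[0]))-90)
P=cloud(w)
m=(P[...,2]>.03)&(P[...,2]<.1)&(P[...,0]>.4)&(P[...,0]<.66)&(P[...,1]>.22)&(P[...,1]<.4)
Q=P[m]; Q=Q[Q[:,2]>.036]
for i in range(3):pass
r=cv2.minAreaRect(Q[Q[:,2]>.05][:,:2].astype(np.float32)); print('rect',r)
g=lambda p,z:atz(w,p[0]/6+20-.4,p[1]/6+190-.4,z)
c=[g(p,.01) for p in [(100,258),(588,84),(702,302),(228,470)]]; print('rest',c,np.mean(c,0))
for p,q in ((0,1),(3,2)):
    v=c[q]-c[p]; print(np.degrees(np.arctan2(v[1],v[0])),np.linalg.norm(v))
E
```

```text
valley [0.4715 0.3307 0.0366] [0.6316 0.3003 0.0366] rims [0.466  0.2989 0.069 ] [0.4792 0.3642 0.069 ] [0.6221 0.2683 0.069 ] [0.6357 0.3334 0.069 ]
0.16293604365471406 -10.748884825604215 origin [0.5255 0.3204] [0.5264 0.3203]
0.15925200213189705 -11.11188259418438 origin [0.5266 0.3209] [0.5239 0.3215]
0.15903967474350003 -11.083317960651556 origin [0.52   0.2883] [0.5171 0.2889]
0.1594643689968098 -11.14037115281228 origin [0.5332 0.3536] [0.5307 0.3541]
-11.404649588842375
-11.771412940950853
rect ((0.5553412437438965, 0.31454792618751526), (0.0740586593747139, 0.16998307406902313), 79.77776336669922)
rest [array([ 0.462 , -0.0475,  0.01  ]), array([0.4662, 0.0821, 0.01  ]), array([0.5223, 0.0812, 0.01  ]), array([ 0.52  , -0.0487,  0.01  ])] [0.4926 0.0168 0.01  ]
88.15705893350906 0.12965375231976453
88.99044091961905 0.12990814386424232
```

```bash

python3 -m pendant '[50,-0.15,-0.42,0,0,0,0,50,-0.3,-0.84,0,0,0,0,50,-0.3,-0.84,0,0,0,0,50,-0.3,-0.84,0,0,0,0,50,-0.3,-0.84,0,0,0,0,50,-0.3,-0.84,0,0,0,0,50,-0.3,-0.84,0,0,0,0,50,-0.3,-0.84,0,0,0,0,50,-0.3,-0.84,0,0,0,0,50,-0.3,-0.84,0,0,0,0,50,-0.3,-0.84,0,0,0,0,50,-0.3,-0.84,0,0,0,0]' >/dev/null
python3 -m pendant '[50,-0.3,-0.84,0,0,0,0,50,-0.3,-0.84,0,0,0,0,50,-0.15,-0.42,0,0,0,0,50,0,0,0,0,0,0.5,50,0,0,0,0,0,0.9,50,0,0,0,0,0,0.9,50,0,0,0,0,0,0.9,50,0,0,0,0,0,0.9,50,0,0,0,0,0,0.9,50,0,0,0,0,0,0.9,50,0,0,0,0,0,0.9,50,0,0,0,0,0,0.9]' >/dev/null
python3 -m pendant '[50,0,0,0,0,0,0.9,50,0,0,0,0,0,0.9,50,0,0,0,0,0,0.9,50,0,0,0,0,0,0.9,50,0,0,0,0,0,0.9,50,0,0,0,0,0,0.9,50,0,0,0,0,0,0.9,50,0,0,0,0,0,0.9,50,0,0,0,0,0,0.9,50,0,0,0,0,0,0.9,50,0,0,0,0,0,0.9,50,0,0,0,0,0,0.9]' 
python3 - <<'E'
from h import *
snap('wrist','w2'); plan([.488,-.304,.3],-6.8); print(observe()['q'])
E
```

```text
time_s: 5.0
position: [0.4902, -0.3147, 0.3011]
tool_rot: [[0.981, 0.193, -0.0], [0.193, -0.981, 0.001], [-0.0, -0.001, -1.0]]
ft_force: [1.0, 0.6, -0.0]
grip_width: 0.0499
time 5.05 pos [ 0.4902 -0.3147  0.3011] theta 10.776064847926571 grip 0.050148193871239116 F [-0.1381  0.0548 -0.0534]
turn units [-0.005   0.0026  2.197 ] shift units(after turn) [-0.0684 -0.2083  0.0226]
[-44.3484  23.1332  60.8054   0.0128  96.1047  34.8769]
```

View pics/w2.png

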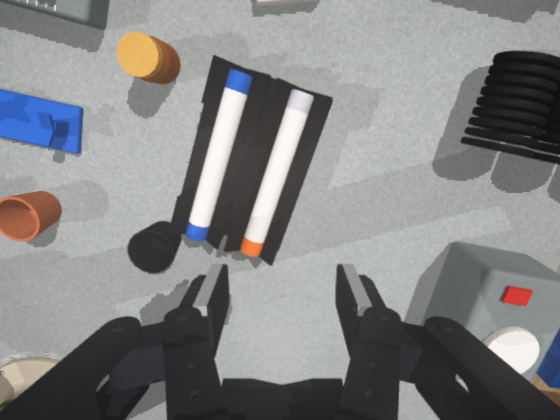

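Candidates in the rack: the left tube has blue caps at (238,80) and (197,232), which is the spare. The right tube has an orange cap at (252,248) and a metal cap at (300,98), so it is the one to refit. I confirm this in a crop.

```bash
python3 - <<'E'
from h import *
crop('w2',170,50,340,270,2.7,'c6')
E
```

```text
(no output)
```

View pics/c6.png

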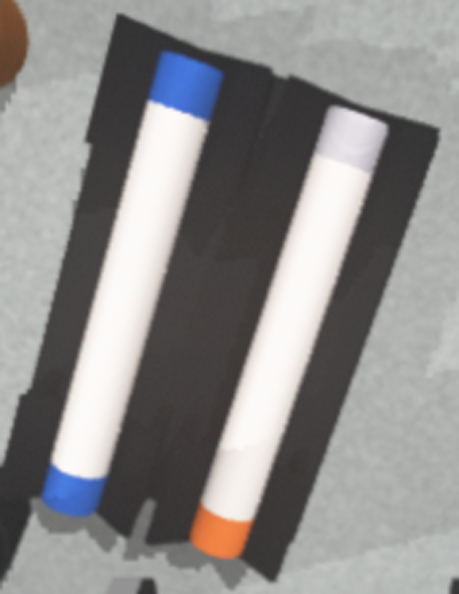

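```bash
python3 - <<'E'
from h import *
w=load('w2'); f=lambda p,z=.056:atz(w,p[0]/2.7+170-.4,p[1]/2.7+50-.4,z)
a=f((228,516)); b=f((345,161)); v=(b-a)[:2]; print(a,b,np.degrees(np.arctan2(v[1],v[0])))
c=f((217,550));e=f((358,115)); print(c,e,(c+e)/2,np.linalg.norm(c-e)); v=(e-c)[:2]; print(np.degrees(np.arctan2(v[1],v[0])))
plan([.488,-.304,.3],-6.8)
E
```

```text
[ 0.4055 -0.2963  0.056 ] [ 0.5692 -0.317   0.056 ] -7.195300595426692
[ 0.3877 -0.2941  0.056 ] [ 0.5877 -0.3185  0.056 ] [ 0.4877 -0.3063  0.056 ] 0.2014995706870268
-6.93270203091021
time 5.05 pos [ 0.4902 -0.3147  0.3011] theta 10.776064847926571 grip 0.050148193871239116 F [-0.1381  0.0548 -0.0534]
turn units [-0.005   0.0026  2.197 ] shift units(after turn) [-0.0684 -0.2083  0.0226]
```

```bash

python3 -m pendant '[50,0,0,0,0,0,0.74,50,0,0,0,0,0,0.74,50,0,0,0,0,0,0.74,50,0,0,0,0,0,0]' 
python3 - <<'E'
from h import *
plan([.4878,-.305,.10],-7)
E
```

```text
time_s: 5.45
position: [0.4901, -0.3152, 0.3012]
tool_rot: [[0.994, -0.11, -0.0], [-0.11, -0.994, 0.0], [-0.0, -0.0, -1.0]]
ft_force: [0.5, -0.9, 0.5]
grip_width: 0.0496
time 5.45 pos [ 0.4901 -0.3152  0.3012] theta -6.29871367270235 grip 0.04963847600470989 F [ 0.5119 -0.8664  0.488 ]
turn units [-0.0031  0.0021  0.0877] shift units(after turn) [-0.07   -0.1967  4.0243]
```

```bash

python3 -m pendant '[50,-0.035,-0.1,0.4,0,0,0.09,50,-0.035,-0.1,0.7,0,0,0,50,0,0,0.7,0,0,0,50,0,0,0.7,0,0,0,50,0,0,0.7,0,0,0,50,0,0,0.5,0,0,0,50,0,0,0.3,0,0,0,50,0,0,0,0,0,0]' 
python3 - <<'E'
from h import *
snap('wrist','w3')
plan([.4878,-.305,.035],-7)
E
```

```text
time_s: 6.25
position: [0.4869, -0.3046, 0.0994]
tool_rot: [[0.993, -0.12, -0.003], [-0.12, -0.993, 0.003], [-0.004, -0.003, -1.0]]
ft_force: [0.2, -0.1, -0.3]
grip_width: 0.05
time 6.3 pos [ 0.4875 -0.3053  0.1009] theta -6.946228728927246 grip 0.050106549720621035 F [-0.0402 -0.0184  0.1503]
turn units [-0.0074  0.0092  0.0067] shift units(after turn) [ 0.0051 -0.0058  1.3189]
```

View pics/w3.png

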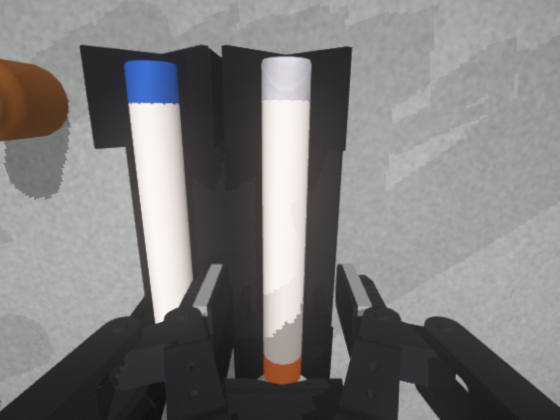

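The tube is centred at column 284 between the pads at 215 and 348. I descend and grip it.

```bash

python3 -m pendant '[50,0,0,0.3,0,0,0,50,0,0,0.4,0,0,0,50,0,0,0.4,0,0,0,50,0,0,0.22,0,0,0,50,0,0,0,0,0,0,20,0,0,0,0,0,0,20,0,0,0,0,0,0,20,0,0,0,0,0,0,20,0,0,0,0,0,0,20,0,0,0,0,0,0]' 60
python3 -m pendant '[20,0,0,-0.2,0,0,0,20,0,0,-0.5,0,0,0,20,0,0,-0.7,0,0,0,20,0,0,-0.7,0,0,0,20,0,0,-0.7,0,0,0,20,0,0,-0.7,0,0,0,20,0,0,-0.3,0,0,0,20,0,0,0,0,0,0]'
python3 - <<'E'
from h import *
snap('wrist','w4')
plan([.4924,.0166,.225],88.6)
E
```

```text
time_s: 7.3
position: [0.4882, -0.3058, 0.0368]
tool_rot: [[0.992, -0.124, 0.002], [-0.124, -0.992, -0.001], [0.002, 0.0, -1.0]]
ft_force: [0.6, 4.5, 6.0]
grip_width: 0.0243
time_s: 8.1
position: [0.488, -0.3066, 0.2285]
tool_rot: [[0.992, -0.124, 0.004], [-0.124, -0.992, -0.004], [0.005, 0.004, -1.0]]
ft_force: [0.8, -0.4, -2.1]
grip_width: 0.0243
time 8.15 pos [ 0.4875 -0.3061  0.2264] theta -7.151353946334147 grip 0.023986378666741942 F [ 0.4472  0.9415 -1.2059]
turn units [  0.0178   0.0002 -11.9689] shift units(after turn) [ 6.4543 -0.0605  0.0275]
```

View pics/w4.png

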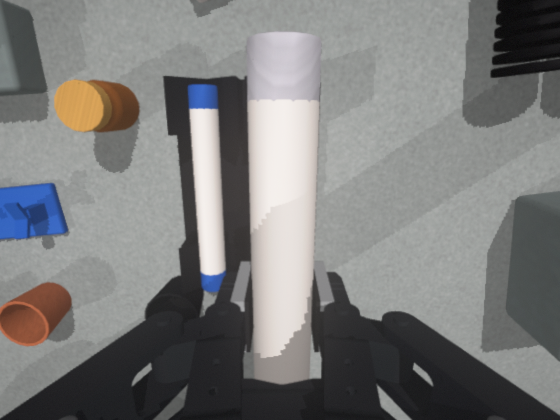

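The tube is held, with its metal end away from the robot. I turn it over the rack and carry it to the rest.

```bash

python3 -m pendant '[20,0,0,0,0,0,-0.5,20,0,0,0,0,0,-0.9,20,0,0,0,0,0,-0.9,20,0,0,0,0,0,-0.9,20,0,0,0,0,0,-0.9,20,0,0,0,0,0,-0.9,20,0,0,0,0,0,-0.9,20,0,0,0,0,0,-0.9,20,0,0,0,0,0,-0.9,20,0,0,0,0,0,-0.9,20,0,0,0,0,0,-0.9,20,0,0,0,0,0,-0.9]'  >/dev/null
python3 -m pendant '[20,0,0,0,0,0,-0.9,20,0,0,0,0,0,-0.65,20,0.3,0,0,0,0,0,20,0.65,0,0,0,0,0,20,0.65,0,0,0,0,0,20,0.65,0,0,0,0,0,20,0.65,0,0,0,0,0,20,0.65,0,0,0,0,0,20,0.65,0,0,0,0,0,20,0.65,0,0,0,0,0,20,0.65,0,0,0,0,0,20,0.6,0,0,0,0,0]'
python3 -m pendant '[20,0.35,0,0,0,0,0,20,0,0,0,0,0,0]'
python3 - <<'E'
from h import *
snap('wrist','w5');snap('scene','s5')
plan([.4924,.0166,.225],88.6)
E
```

```text
time_s: 10.55
position: [0.4947, 0.0013, 0.2246]
tool_rot: [[0.029, 1.0, -0.002], [1.0, -0.029, 0.001], [0.001, -0.002, -1.0]]
ft_force: [-0.3, 1.0, -1.2]
grip_width: 0.0245
time_s: 10.75
position: [0.4952, 0.019, 0.2247]
tool_rot: [[0.026, 1.0, -0.002], [1.0, -0.026, 0.001], [0.001, -0.002, -1.0]]
ft_force: [-0.0, -0.3, -1.6]
grip_width: 0.0246
time 10.85 pos [0.4957 0.0168 0.2249] theta 88.41892582786627 grip 0.02406013073799885 F [ 0.2737 -0.3639 -0.4861]
turn units [-0.0075  0.0006 -0.0226] shift units(after turn) [-0.0059 -0.0667 -0.0029]
```

View pics/w5.png

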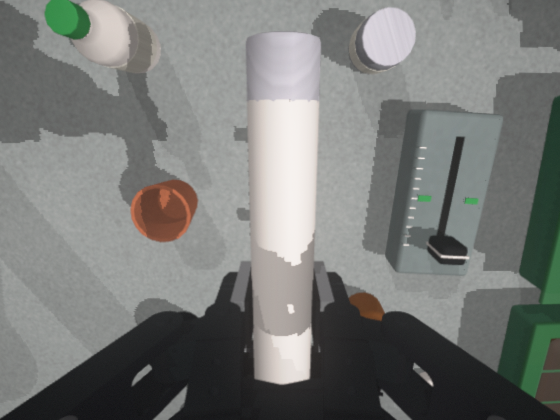

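View pics/s5.png

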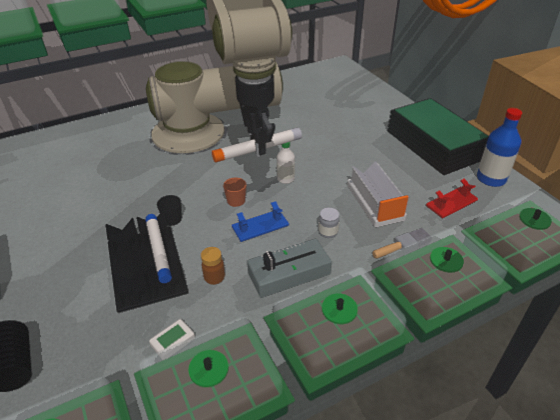

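The tube (orange cap at (218,155), metal end at (298,133)) is level and over the rest. I lower it.

```bash

python3 -m pendant '[20,0,-0.067,0.3,0,0,0,20,0,0,0.6,0,0,0,20,0,0,0.6,0,0,0,20,0,0,0.6,0,0,0,20,0,0,0.5,0,0,0,20,0,0,0.3,0,0,0,20,0,0,0.2,0,0,0,20,0,0,0,0,0,0]' 
python3 - <<'E'
from h import *
snap('wrist','w6');snap('scene','s6'); crop('s6',190,120,370,255,4.4,'c7')
plan([.4924,.0166,.037],88.6)
E
```

```text
time_s: 11.65
position: [0.4924, 0.016, 0.0694]
tool_rot: [[0.029, 1.0, -0.002], [1.0, -0.029, 0.0], [0.0, -0.002, -1.0]]
ft_force: [0.7, -0.4, -1.4]
grip_width: 0.0241
time 11.75 pos [0.4933 0.0161 0.0708] theta 88.3965555341855 grip 0.024325111282037952 F [-0.2312  0.2878 -1.2972]
turn units [ 0.0051  0.0012 -0.0254] shift units(after turn) [ 0.0099 -0.0175  0.676 ]
```

View pics/c7.png

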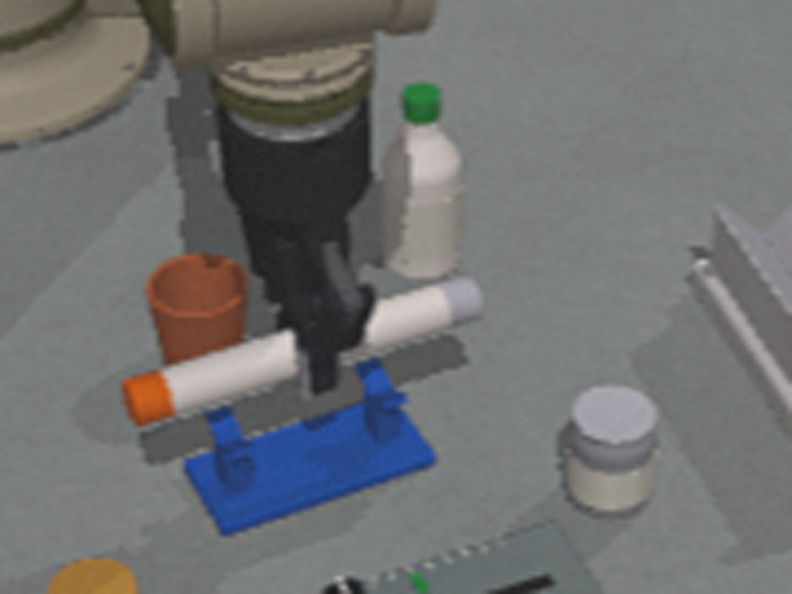

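```bash

python3 -m pendant '[20,0,-0.01,0.25,0,0,0,20,0,0,0.25,0,0,0,20,0,0,0.12,0,0,0,20,0,0,0.04,0,0,0,20,0,0,0,0,0,0,20,0,0,0,0,0,0]' 
python3 - <<'E'
from h import *
plan([.4924,.0166,.037],88.6)
E
```

```text
time_s: 12.35
position: [0.4928, 0.0164, 0.0379]
tool_rot: [[0.027, 1.0, 0.001], [1.0, -0.027, -0.0], [-0.0, 0.001, -1.0]]
ft_force: [-0.2, -0.1, -1.8]
grip_width: 0.024
time 12.35 pos [0.4928 0.0164 0.0379] theta 88.44634631133214 grip 0.023966288084697772 F [-0.2414 -0.0854 -1.8054]
turn units [ 0.0077  0.0015 -0.0192] shift units(after turn) [ 0.003  -0.0084  0.0183]
```

```bash

python3 -m pendant '[20,0,-0.01,0.02,0,0,0,20,0,0,0.02,0,0,0,20,0,0,0,0,0,0]' 
python3 - <<'E'
from h import *
plan([.4924,.0166,.037],88.6)
E
```

```text
time_s: 12.65
position: [0.4925, 0.0164, 0.0367]
tool_rot: [[0.027, 1.0, 0.002], [1.0, -0.027, -0.001], [-0.0, 0.002, -1.0]]
ft_force: [-2.9, 0.5, 12.6]
grip_width: 0.0243
time 12.65 pos [0.4925 0.0164 0.0367] theta 88.45763371876613 grip 0.024292582906906304 F [-2.902   0.4887 12.607 ]
turn units [ 0.0149  0.0035 -0.0178] shift units(after turn) [ 0.0033 -0.0011 -0.0056]
```

Contact is made (12.6 N up), so the tube is seated. I release it.

```bash

python3 -m pendant '[30,0,0,0,0,0,0,36,0,0,0,0,0,0,46,0,0,0,0,0,0,50,0,0,0,0,0,0,50,0,0,0,0,0,0,50,0,0,0,0,0,0]' 
python3 -m pendant '[50,0,0,-0.2,0,0,0,50,0,0,-0.4,0,0,0,50,0,0,-0.6,0,0,0,50,0,0,-0.6,0,0,0,50,0,0,-0.4,0,0,0,50,0,0,0,0,0,0]' 
python3 - <<'E'
from h import *
snap('wrist','w7');snap('scene','s7'); crop('s7',190,120,370,255,4.4,'c8')
E
```

```text
time_s: 13.25
position: [0.492, 0.0165, 0.0353]
tool_rot: [[0.027, 1.0, -0.0], [1.0, -0.027, -0.0], [-0.0, -0.0, -1.0]]
ft_force: [0.9, 0.2, -0.7]
grip_width: 0.0499
time_s: 13.85
position: [0.4931, 0.0164, 0.1485]
tool_rot: [[0.027, 1.0, 0.006], [1.0, -0.027, -0.001], [-0.001, 0.006, -1.0]]
ft_force: [0.5, -0.2, -0.2]
grip_width: 0.0499
```

View pics/c8.png

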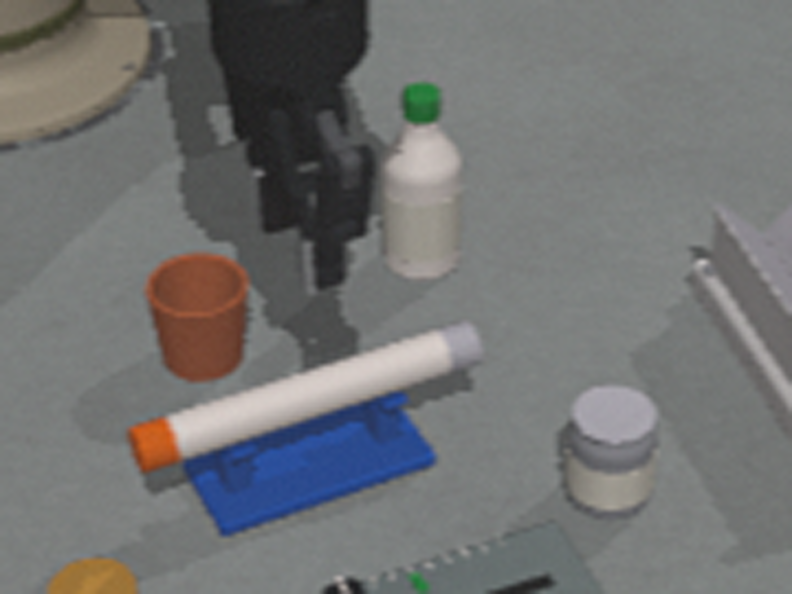

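View pics/w7.png

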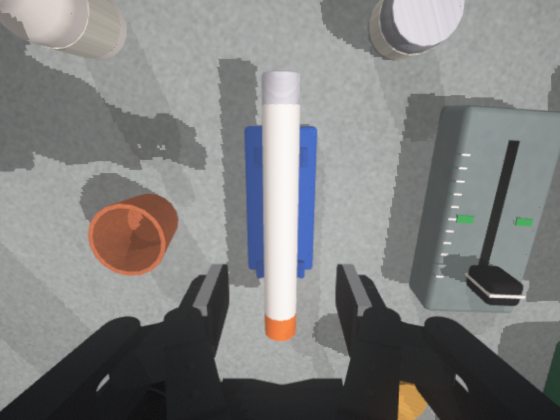

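The tube lies in both saddles, with the orange end at (281,340) and the metal end at (281,72). I measure it, and the dimmer marks and grip too.

```bash
python3 - <<'E'
from h import *
w=load('w7')
a=atz(w,281,73,.058);b=atz(w,281,338,.055);m=(a+b)/2;v=(a-b)[:2];n=np.linalg.norm(v);v/=n
print(a,b,m,n,np.degrees(np.arctan2(v[1],v[0])))
print('marks',atz(w,464,218.5,.045),atz(w,523.5,221.5,.045))
print('grip ',atz(w,497,286,.08),'line ends',atz(w,472,282,.08),atz(w,521,295,.08))
p=m[:2]+.078*v; print('grasp',p); plan([p[0],p[1],.10],88.5)
E
```

```text
[0.4966 0.1152 0.058 ] [ 0.4909 -0.0908  0.055 ] [0.4938 0.0122 0.0565] 0.20606875845151454 88.41499787290282
marks [0.637  0.0077 0.045 ] [0.6854 0.0038 0.045 ]
grip  [ 0.6485 -0.0324  0.08  ] line ends [ 0.6295 -0.0284  0.08  ] [ 0.6679 -0.0405  0.08  ]
grasp [0.496  0.0902]
time 13.95 pos [0.4918 0.0166 0.1455] theta 88.4491803812118 grip 0.04986065514709698 F [ 0.4175 -0.4433 -0.7476]
turn units [ 0.0035  0.0006 -0.0064] shift units(after turn) [1.4741 0.0451 0.9107]
```

```bash

python3 -m pendant '[50,0.2,0,0,0,0,0,50,0.45,0.02,0,0,0,0,50,0.45,0.02,0.2,0,0,0,50,0.3,0.02,0.35,0,0,0,50,0.14,0,0.45,0,0,0,50,0,0,0.45,0,0,0,50,0,0,0.4,0,0,0,50,0,0,0.2,0,0,0,50,0,0,0.1,0,0,0,50,0,0,0.04,0,0,0,50,0,0,0,0,0,0]' 
python3 - <<'E'
from h import *
snap('wrist','w8')
plan([.495,.0935,.0365],88.5)
E
```

```text
time_s: 15.05
position: [0.4973, 0.0934, 0.0361]
tool_rot: [[0.027, 1.0, 0.001], [1.0, -0.027, -0.0], [-0.0, 0.001, -1.0]]
ft_force: [-0.1, 0.4, -0.2]
grip_width: 0.0502
time 15.1 pos [0.4974 0.0934 0.0364] theta 88.44512730531038 grip 0.05013516613500647 F [-0.2095 -0.2238  0.3313]
turn units [ 0.0073  0.0001 -0.0069] shift units(after turn) [-0.0001 -0.0474 -0.0028]
```

View pics/w8.png

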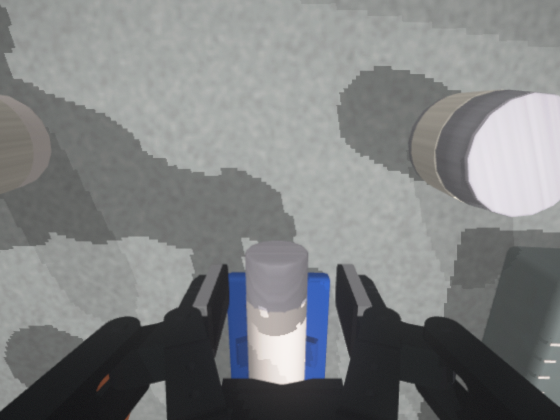

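```bash

python3 -m pendant '[50,0,-0.045,0,0,0,0,50,0,0,0,0,0,0,40,0,0,0,0,0,0,34,0,0,0,0,0,0,30,0,0,0,0,0,0,26,0,0,0,0,0,0,20,0,0,0,0,0,0,15,0,0,0,0,0,0,15,0,0,0,0,0,0,15,0,0,0,0,0,0]' 120
python3 - <<'E'
from h import *
snap('wrist','w9')
plan([.495,.0935,.0365],88.5)
E
```

```text
time_s: 16.1
position: [0.4949, 0.0935, 0.036]
tool_rot: [[0.027, 1.0, 0.0], [1.0, -0.027, 0.0], [0.0, 0.0, -1.0]]
ft_force: [-1.2, 0.9, 4.4]
grip_width: 0.023
time 16.15 pos [0.4948 0.0935 0.036 ] theta 88.45007596493497 grip 0.023170797520368717 F [-0.7908  0.64    5.6351]
turn units [ 0.0021 -0.0002 -0.0062] shift units(after turn) [-0.0007  0.003  -0.0098]
```

View pics/w9.png

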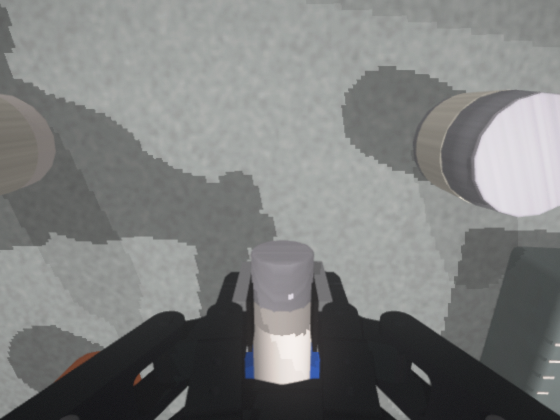

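```bash

python3 -m pendant '[15,0,0,-0.1,0,0,0,15,0,0,-0.2,0,0,0,15,0,0,-0.35,0,0,0,15,0,0,-0.5,0,0,0,15,0,0,-0.6,0,0,0,15,0,0,-0.6,0,0,0,15,0,0,-0.6,0,0,0,15,0,0,-0.35,0,0,0,15,0,0,-0.1,0,0,0,15,0,0,0,0,0,0]' 
python3 - <<'E'
from h import *
snap('scene','s10'); crop('s10',170,60,370,220,4,'c10')
plan([.4495,.3356,.2],168.9)
E
```

```text
time_s: 17.15
position: [0.4947, 0.0935, 0.2061]
tool_rot: [[0.027, 1.0, 0.001], [1.0, -0.027, -0.0], [0.0, 0.001, -1.0]]
ft_force: [0.1, 0.5, -0.7]
grip_width: 0.0231
time 17.2 pos [0.4944 0.0935 0.2053] theta 88.44659141336143 grip 0.02292975940998555 F [-0.5452  0.0759 -1.0941]
turn units [ -0.0057  -0.0053 -10.0567] shift units(after turn) [1.8132 4.5789 0.1055]
```

View pics/c10.png

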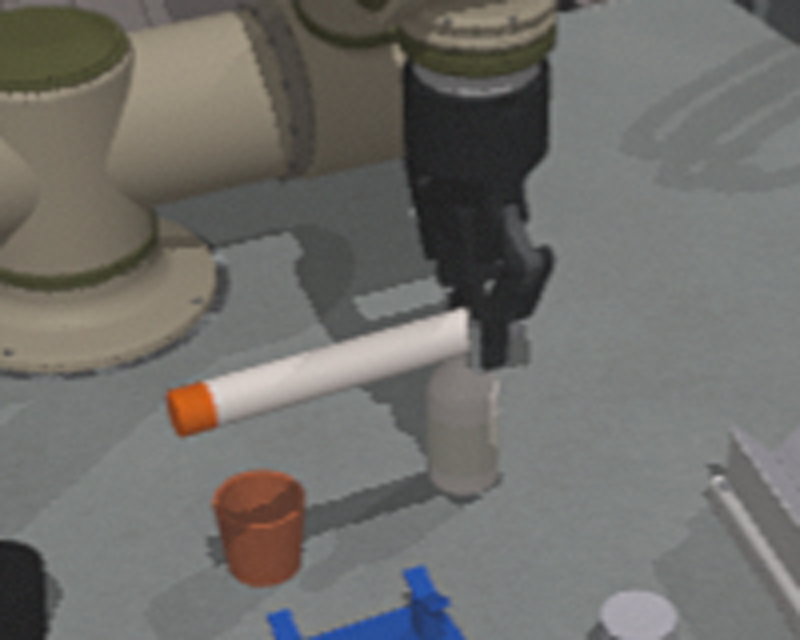

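```bash

python3 -m pendant '[15,0,0,0,0,0,-0.4,15,0,0,0,0,0,-0.8,15,0,0,0,0,0,-0.9,15,0,0,0,0,0,-0.9,15,0,0,0,0,0,-0.9,15,0,0,0,0,0,-0.9,15,0,0,0,0,0,-0.9,15,0,0,0,0,0,-0.9,15,0,0,0,0,0,-0.9,15,0,0,0,0,0,-0.9,15,0,0,0,0,0,-0.9,15,0,0,0,0,0,-0.7]' 
python3 -m pendant '[15,0.1,0.25,0,0,0,-0.06,15,0.21,0.54,0,0,0,0,15,0.21,0.54,0,0,0,0,15,0.21,0.54,0,0,0,0,15,0.21,0.54,0,0,0,0,15,0.21,0.54,0,0,0,0,15,0.21,0.54,0,0,0,0,15,0.21,0.54,0,0,0,0,15,0.16,0.4,0,0,0,0,15,0.06,0.15,0,0,0,0,15,0,0,0,0,0,0]' 
python3 - <<'E'
from h import *
snap('scene','s11'); crop('s11',290,60,450,240,3.3,'c11'); snap('top','t11'); crop('t11',170,130,300,270,4,'c11t')
plan([.4495,.3356,.10],168.9)
E
```

```text
time_s: 18.4
position: [0.4942, 0.0934, 0.2043]
tool_rot: [[-0.981, 0.196, -0.003], [0.196, 0.981, 0.0], [0.003, -0.001, -1.0]]
ft_force: [-0.1, -0.2, -1.5]
grip_width: 0.023
time_s: 19.5
position: [0.4503, 0.3362, 0.2051]
tool_rot: [[-0.981, 0.192, -0.001], [0.192, 0.981, -0.001], [0.001, -0.001, -1.0]]
ft_force: [-0.1, -0.5, -0.9]
grip_width: 0.0231
time 19.6 pos [0.451  0.3349 0.2054] theta 168.8712713937723 grip 0.02273392660611013 F [-0.3593 -0.9637 -1.5129]
turn units [-0.0053 -0.0039 -0.0036] shift units(after turn) [0.0316 0.0079 2.1088]
```

View pics/c11.png

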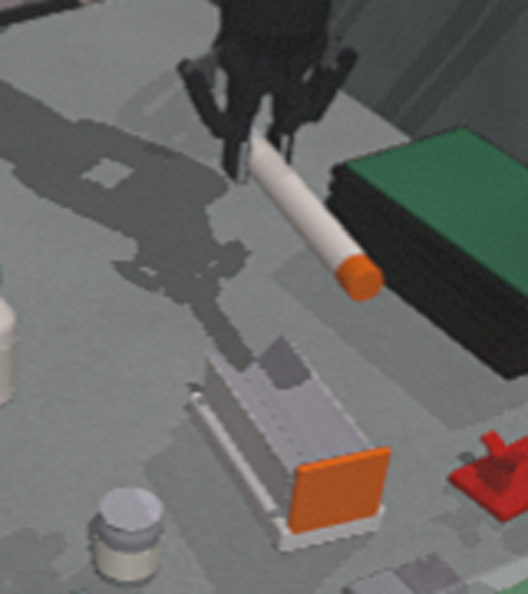

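View pics/c11t.png

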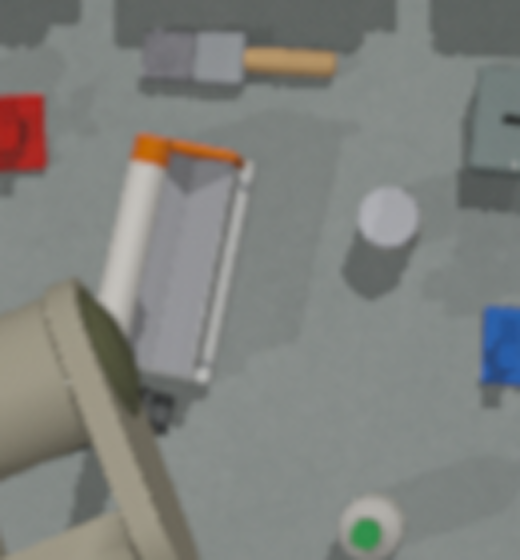

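```bash
cat >> h.py <<'E'
def tri(d1,p1,d2,p2):
    c1,r1=ray(d1,*p1);c2,r2=ray(d2,*p2); A=np.stack([r1,-r2],1)
    s=np.linalg.lstsq(A,c2-c1,rcond=None)[0]; a=c1+s[0]*r1;b=c2+s[1]*r2
    return (a+b)/2,np.linalg.norm(a-b)
E
python3 - <<'E'
from h import *
s=load('s11');t=load('t11')
print(tri(s,(367/3.3+290-.4,281/3.3+60-.4),t,(151/4+170-.4,138/4+130-.4)))
o=observe();g=o['position']; v=np.array([np.cos(np.radians(-11.13)),np.sin(np.radians(-11.13))]); print('pred',g[:2]+.178*v)
E
```

```text
(array([0.6231, 0.3026, 0.2277]), np.float64(0.0020031647677085864))
pred [0.6256 0.3005]
```

```bash

python3 -m pendant '[15,0,0,0.2,0,0,0,15,0,0,0.45,0,0,0,15,0,0,0.5,0,0,0,15,0,0,0.5,0,0,0,15,0,0,0.45,0,0,0,15,0,0,0.3,0,0,0,15,0,0,0.15,0,0,0,15,0,0,0,0,0,0,15,0,0,0,0,0,0]' 
python3 - <<'E'
from h import *
snap('scene','s12'); crop('s12',290,60,450,240,3.3,'c12'); snap('top','t12'); crop('t12',170,130,300,270,4,'c12t')
plan([.4505,.3354,.0375],168.9)
E
```

```text
time_s: 20.5
position: [0.4515, 0.3353, 0.0788]
tool_rot: [[-0.981, 0.193, 0.001], [0.193, 0.981, 0.0], [-0.001, 0.0, -1.0]]
ft_force: [-0.2, -0.6, -1.7]
grip_width: 0.0226
time 20.6 pos [0.4515 0.3355 0.0792] theta 168.9150379147189 grip 0.02300795590018767 F [ 0.4808 -0.1763 -1.4476]
turn units [0.0068 0.0097 0.0019] shift units(after turn) [ 0.019  -0.0055  0.8332]
```

View pics/c12.png

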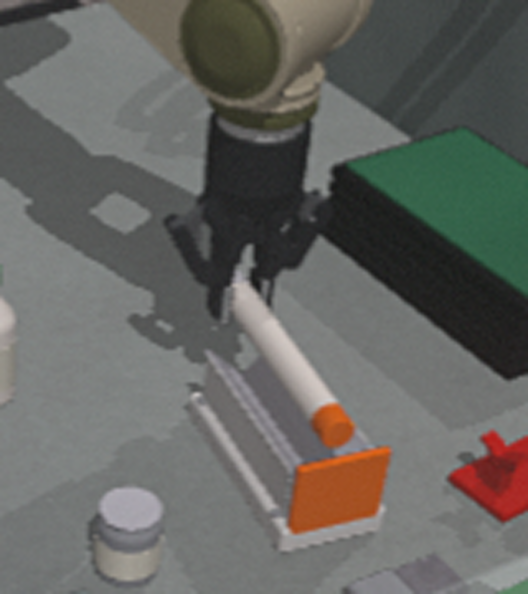

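View pics/c12t.png

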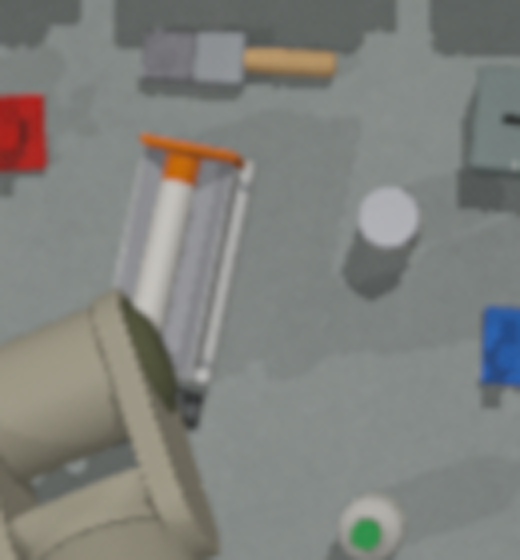

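```bash
python3 - <<'E'
from h import *
s=load('s12');t=load('t12')
print(tri(s,(340/3.3+290-.4,429/3.3+60-.4),t,(183/4+170-.4,156/4+130-.4)))
print('plate inner top edge t',atz(t,188/4+170-.4,151/4+130-.4,.082))
v=np.array([.9813,-.193]);print('pred',observe()['position'][:2]+.178*v)
E
```

```text
(array([0.6253, 0.3006, 0.1036]), np.float64(0.0020660577054012414))
plate inner top edge t [0.6321 0.3013 0.082 ]
pred [0.6262 0.3011]
```

```bash

python3 -m pendant '[15,0.01,0,0.15,0,0,0,15,0,0,0.2,0,0,0,15,0,0,0.2,0,0,0,15,0,0,0.15,0,0,0,15,0,0,0.06,0,0,0,15,0,0,0.03,0,0,0,15,0,0,0,0,0,0,15,0,0,0,0,0,0]' 
python3 - <<'E'
from h import *
plan([.4505,.3354,.0365],168.9); print(observe()['wrist_torque'])
E
```

```text
time_s: 21.4
position: [0.4507, 0.3356, 0.0391]
tool_rot: [[-0.981, 0.192, 0.0], [0.192, 0.981, 0.0], [-0.0, 0.0, -1.0]]
ft_force: [-0.4, 1.3, -0.8]
grip_width: 0.0233
time 21.4 pos [0.4507 0.3356 0.0391] theta 168.92971708390556 grip 0.023284482937063408 F [-0.352   1.2727 -0.8376]
turn units [0.0022 0.0028 0.0037] shift units(after turn) [ 0.003  -0.005   0.0515]
[0.0285 0.0967 0.0106]
```

```bash

python3 -m pendant '[15,0,0,0.03,0,0,0,15,0,0,0.02,0,0,0,15,0,0,0,0,0,0,15,0,0,0,0,0,0]' 
python3 - <<'E'
from h import *
plan([.4505,.3354,.0365],168.9); print(observe()['wrist_torque'])
E
```

```text
time_s: 21.8
position: [0.4508, 0.3354, 0.0368]
tool_rot: [[-0.981, 0.192, 0.001], [0.192, 0.981, -0.0], [-0.001, 0.0, -1.0]]
ft_force: [-1.6, -2.5, 6.1]
grip_width: 0.0228
time 21.8 pos [0.4508 0.3354 0.0368] theta 168.92881617352847 grip 0.022829565112472864 F [-1.5786 -2.533   6.1396]
turn units [0.0004 0.0056 0.0036] shift units(after turn) [ 0.0054 -0.0007  0.0061]
[-0.4419  0.1331 -0.0033]
```

Contact is made at the seated height, so I release and lift straight up.

```bash

python3 -m pendant '[28,0,0,0,0,0,0,34,0,0,0,0,0,0,44,0,0,0,0,0,0,50,0,0,0,0,0,0,50,0,0,0,0,0,0,50,0,0,0,0,0,0]' 
python3 -m pendant '[50,0,0,-0.2,0,0,0,50,0,0,-0.5,0,0,0,50,0,0,-0.7,0,0,0,50,0,0,-0.7,0,0,0,50,0,0,-0.7,0,0,0,50,0,0,-0.5,0,0,0,50,0,0,-0.2,0,0,0,50,0,0,0,0,0,0]' 
python3 - <<'E'
from h import *
snap('wrist','w13');snap('scene','s13'); crop('s13',290,60,450,240,3.3,'c13')
plan([.66,-.045,.20],None)
E
```

```text
time_s: 22.4
position: [0.4505, 0.3355, 0.0363]
tool_rot: [[-0.981, 0.192, -0.0], [0.192, 0.981, -0.0], [0.0, -0.0, -1.0]]
ft_force: [0.6, -0.2, 1.0]
grip_width: 0.0501
time_s: 23.2
position: [0.4508, 0.3357, 0.2125]
tool_rot: [[-0.981, 0.192, 0.002], [0.192, 0.981, 0.001], [-0.002, 0.001, -1.0]]
ft_force: [0.8, 1.1, -0.2]
grip_width: 0.0499
time 23.3 pos [0.4501 0.3353 0.2101] theta 168.92400718333326 grip 0.04964937586086672 F [0.6639 0.7973 0.0696]
turn units [-0.009  -0.0121  0.    ] shift units(after turn) [-5.581  -6.6572  0.2023]
```

View pics/c13.png

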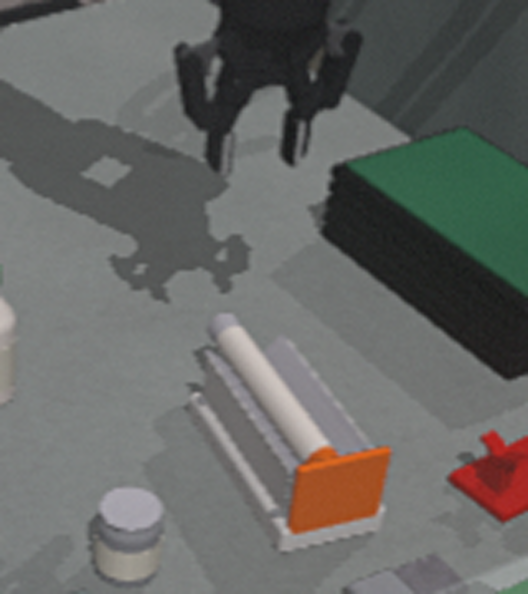

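View pics/w13.png

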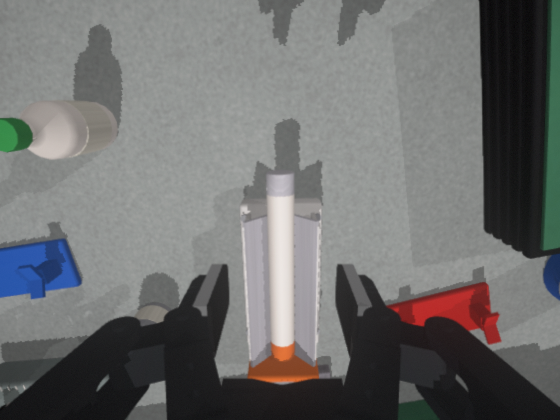

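The tube lies in the trough, with the metal end at (280,174) sticking out and the cap at (284,352) just short of the orange plate. I measure it.

```bash
python3 - <<'E'
from h import *
w=load('w13'); crop('w13',220,150,340,390,2.5,'c14')
P=cloud(w)
v=np.array([.9813,-.193]);n=np.array([.193,.9813]);o=np.array([.526,.3206])
a=atz(w,280,174.5,.058);print('metal end along/perp',(a[:2]-o)@v,(a[:2]-o)@n)
for r in (190,220,250,280,310,340):
    c=w['frame'][r].astype(int); row=P[r,255:310]; 
    k=np.argmax(row[:,2]); print(r,[ ( (q[:2]-o)@v,(q[:2]-o)@n,q[2]) for q in (row[k],)], )
m=(P[...,2]>.060)&(P[...,2]<.0705); L=(P[...,:2]-o)@v; N=(P[...,:2]-o)@n
m&=(abs(N)<.014)&(L>-.105)&(L<.09); 
for lo in (-.1,-.06,-.02,.02,.06):
    k=m&(L>lo)&(L<lo+.03); print(lo,k.sum(),N[k].mean(),P[...,2][k].max())
E
```

```text
metal end along/perp -0.09611172187724952 -0.001312592483095716
190 [(np.float64(-0.0843773675907891), np.float64(-0.0038930485819877307), np.float64(0.06859595338685688))]
220 [(np.float64(-0.05704144734267299), np.float64(-0.002171031065797716), np.float64(0.06981694544280152))]
250 [(np.float64(-0.15273491840385997), np.float64(0.0003523509409726733), np.float64(0.3550874371298301))]
280 [(np.float64(-0.15273491840385997), np.float64(0.0003523509409726733), np.float64(0.3550874371298301))]
310 [(np.float64(0.0373646531824958), np.float64(0.0006315138060523182), np.float64(0.06835923128502813))]
340 [(np.float64(0.07282566672056415), np.float64(-0.00035043382240474634), np.float64(0.06852173193216074))]
-0.1 848 -0.001806993888833387 0.06963921341992581
-0.06 758 -0.0011685217874729593 0.07015189625500239
-0.02 673 -0.0006900547026547193 0.06949046709552897
0.02 600 -8.603117085991846e-05 0.06981640373014435
0.06 539 0.0005144712152360979 0.06931811561309205
```

View pics/c14.png

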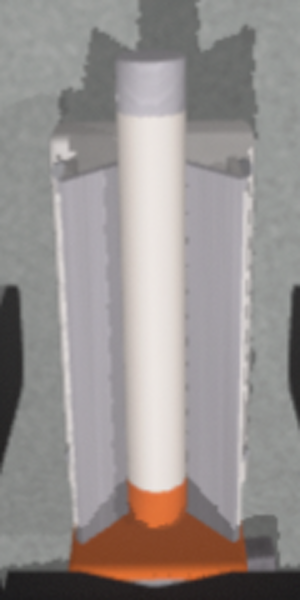

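The tube top is level at 0.069 along its length. The axis is within 1 mm of the trough line and the centre is about +0 to +3 mm along x, so the tube is in. Now the dimmer.

```bash

python3 -m pendant '[50,0,0,0,0,0,0.6,50,0,0,0,0,0,0.9,50,0,0,0,0,0,0.9,50,0,0,0,0,0,0.9,50,0,0,0,0,0,0.9,50,0,0,0,0,0,0.9,50,0,0,0,0,0,0.9,50,0,0,0,0,0,0.9,50,0,0,0,0,0,0.9,50,0,0,0,0,0,0.9,50,0,0,0,0,0,0.9,50,0,0,0,0,0,0.8]' 
python3 - <<'E'
from h import *
plan([.62,-.06,.21],85.5)
E
```

```text
time_s: 24.5
position: [0.4501, 0.3353, 0.2094]
tool_rot: [[0.08, 0.997, -0.003], [0.997, -0.08, -0.001], [-0.002, -0.003, -1.0]]
ft_force: [0.9, 0.1, -0.6]
grip_width: 0.0499
time 24.5 pos [0.4501 0.3353 0.2094] theta 85.43852823823802 grip 0.04990026848292919 F [ 0.8878  0.0828 -0.5775]
turn units [-0.022   0.0124 -0.0077] shift units(after turn) [-7.614   4.0087 -0.0112]
```

```bash

python3 -m pendant '[50,-0.35,0.18,0,0,0,0,50,-0.72,0.38,0,0,0,0,50,-0.72,0.38,0,0,0,0,50,-0.72,0.38,0,0,0,0,50,-0.72,0.38,0,0,0,0,50,-0.72,0.38,0,0,0,0,50,-0.72,0.38,0,0,0,0,50,-0.72,0.38,0,0,0,0,50,-0.72,0.38,0,0,0,0,50,-0.72,0.38,0,0,0,0,50,-0.72,0.38,0,0,0,0,50,0,0,0,0,0,0]' 
python3 - <<'E'
from h import *
snap('wrist','w15')
plan([.657,-.041,.1],85.5)
E
```

```text
time_s: 25.7
position: [0.6216, -0.0602, 0.2085]
tool_rot: [[0.079, 0.997, -0.003], [0.997, -0.079, 0.0], [-0.0, -0.003, -1.0]]
ft_force: [-0.1, 1.1, -0.6]
grip_width: 0.0497
time 25.75 pos [ 0.6209 -0.0578  0.2088] theta 85.54428581704889 grip 0.04984740300169051 F [ 0.2172 -0.0704 -0.2693]
turn units [-0.0269 -0.0051  0.0055] shift units(after turn) [0.3922 0.6942 2.1757]
```

View pics/w15.png

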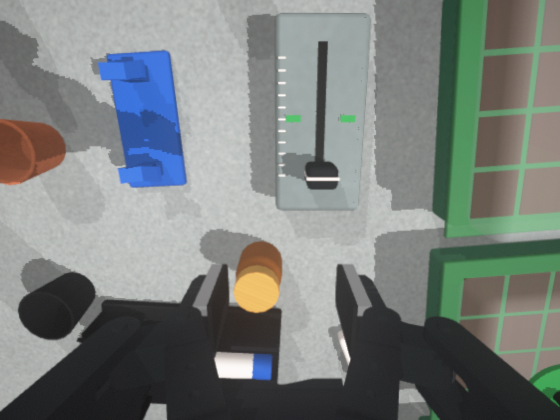

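The view shows the dimmer with its green marks at (293,118) and (347,118), and the grip's white line at (322,179). I enlarge it.

```bash
python3 - <<'E'
from h import *
crop('w15',265,5,380,215,2.8,'c16')
E
```

```text
(no output)
```

View pics/c16.png

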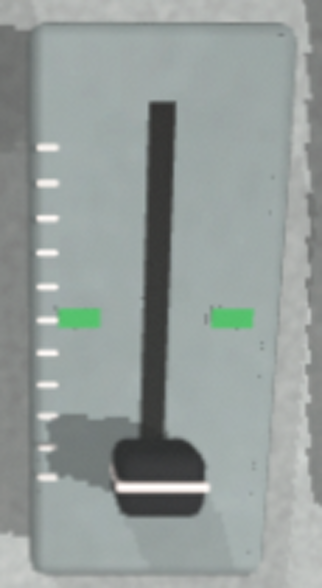

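```bash
python3 - <<'E'
from h import *
w=load('w15'); f=lambda p,z:atz(w,p[0]/2.8+265-.4,p[1]/2.8+5-.4,z)
print('line',f((117,487),.08),f((208,488),.08),'mid',f((162,487.5),.08))
a,b=f((79,318),.045),f((233,318),.045);print('marks',a,b,(a+b)/2)
t0,t1=f((162,101),.045),f((152,438),.045);v=(t0-t1)[:2];v/=np.linalg.norm(v);print('track',t0,t1,np.degrees(np.arctan2(v[1],v[0])))
m=(a+b)[:2]/2; g=f((162,487.5),.08)[:2]; print('travel',(m-g)@v, 'grip off centre line',(g-t1[:2])@np.array([v[1],-v[0]]))
plan([g[0],g[1],.1],85.5)
E
```

```text
line [ 0.6439 -0.0399  0.08  ] [ 0.6705 -0.0423  0.08  ] mid [ 0.657  -0.0411  0.08  ]
marks [0.637  0.0076 0.045 ] [0.6853 0.0039 0.045 ] [0.6611 0.0058 0.045 ]
track [0.6658 0.0677 0.045 ] [ 0.6581 -0.0319  0.045 ] 85.55390736173936
travel 0.04704143856149052 grip off centre line -0.00031627216326939717
time 25.75 pos [ 0.6209 -0.0578  0.2088] theta 85.54428581704889 grip 0.04984740300169051 F [ 0.2172 -0.0704 -0.2693]
turn units [-0.0269 -0.0051  0.0055] shift units(after turn) [0.3904 0.695  2.1757]
```

Consistent. I go above the grip, down around it, and close lightly.

```bash

python3 -m pendant '[50,0.2,0.35,0,-0.027,0,0,50,0.19,0.345,0.3,0,0,0,50,0,0,0.6,0,0,0,50,0,0,0.6,0,0,0,50,0,0,0.5,0,0,0,50,0,0,0.3,0,0,0,50,0,0,0,0,0,0]' 
python3 - <<'E'
from h import *
snap('wrist','w17')
plan([.657,-.041,.056],85.5)
E
```

```text
time_s: 26.45
position: [0.6556, -0.0374, 0.0931]
tool_rot: [[0.073, 0.997, -0.003], [0.997, -0.073, 0.001], [0.001, -0.003, -1.0]]
ft_force: [-0.7, -0.3, -0.2]
grip_width: 0.0501
time 26.5 pos [ 0.6565 -0.0378  0.095 ] theta 85.78480659137257 grip 0.05009825520013148 F [ 0.8727 -0.6794 -0.4637]
turn units [ 0.0031 -0.0051  0.0356] shift units(after turn) [-0.0629  0.0147  0.781 ]
```

View pics/w17.png

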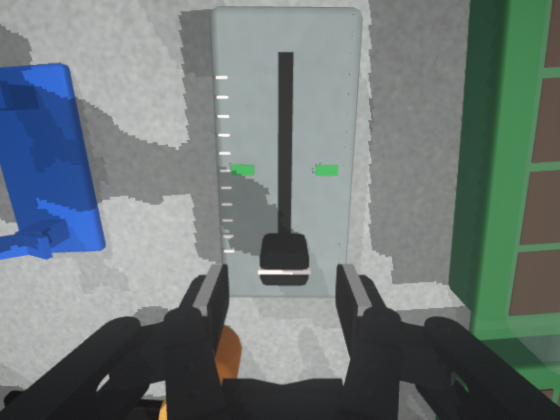

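```bash
python3 - <<'E'
from h import *
w=load('w15'); print(atz(w,257,293,.075), atz(load('top0'),365.5,185.5,.075))
E
```

```text
[ 0.5919 -0.1459  0.075 ] [ 0.5881 -0.1416  0.075 ]
```

The jar is at (0.59,-0.145), well clear of the fingers.

```bash

python3 -m pendant '[50,-0.06,0.015,0.25,0,0,0.03,50,0,0,0.3,0,0,0,50,0,0,0.2,0,0,0,50,0,0,0.03,0,0,0,50,0,0,0,0,0,0,35,0,0,0,0,0,0,28,0,0,0,0,0,0,22,0,0,0,0,0,0,22,0,0,0,0,0,0,22,0,0,0,0,0,0]' 25
python3 - <<'E'
from h import *
plan([.657+.047*.0785,-.041+.047*.997,.056],85.5)
E
```

```text
time_s: 27.5
position: [0.6565, -0.0418, 0.0582]
tool_rot: [[0.078, 0.997, 0.0], [0.997, -0.078, -0.0], [-0.0, 0.0, -1.0]]
ft_force: [-10.4, 0.8, 6.7]
grip_width: 0.0251
time 27.5 pos [ 0.6565 -0.0418  0.0582] theta 85.49859798962477 grip 0.025103919389650606 F [-10.4448   0.7531   6.6555]
turn units [ 0.0012  0.0012 -0.0002] shift units(after turn) [0.9575 0.0083 0.0445]
```

Gripped. I slide it 47 mm along the track (0.94 units).

```bash

python3 -m pendant '[22,0.06,0,0,0,0,0,22,0.12,0,0,0,0,0,22,0.16,0,0,0,0,0,22,0.18,0,0,0,0,0,22,0.18,0,0,0,0,0,22,0.14,0,0,0,0,0,22,0.07,0,0,0,0,0,22,0.03,0,0,0,0,0,22,0,0,0,0,0,0,22,0,0,0,0,0,0]' 
python3 - <<'E'
from h import *
snap('scene','s18'); snap('wrist','w18')
plan([.657+.047*.0785,-.041+.047*.997,.056],85.5)
crop('s18',230,200,350,300,6,'c18')
E
```

```text
time_s: 28.5
position: [0.6603, 0.0054, 0.0582]
tool_rot: [[0.078, 0.997, 0.0], [0.997, -0.078, 0.0], [0.0, 0.0, -1.0]]
ft_force: [-8.2, 1.4, 6.7]
grip_width: 0.0256
time 28.6 pos [0.6603 0.0054 0.0582] theta 85.51017265449578 grip 0.025432169103402548 F [-8.7242  1.5995  6.6457]
turn units [ 0.0026 -0.0023  0.0013] shift units(after turn) [0.0101 0.0075 0.0444]
```

View pics/c18.png

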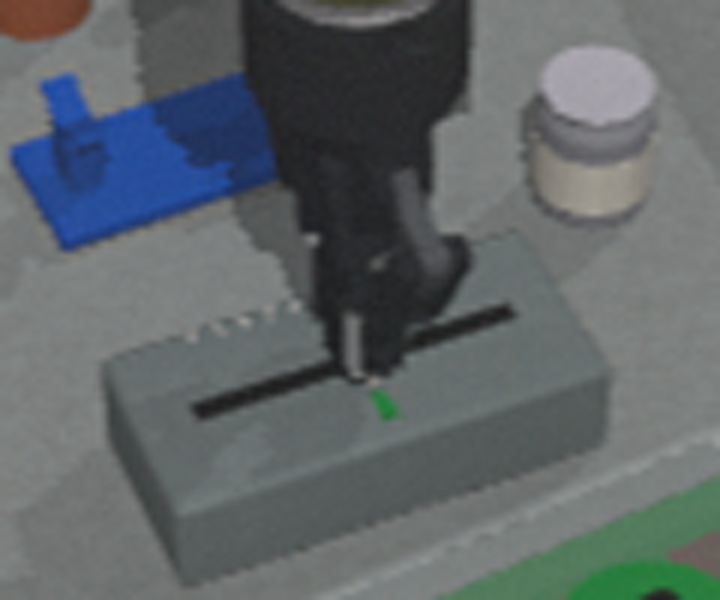

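View pics/w18.png

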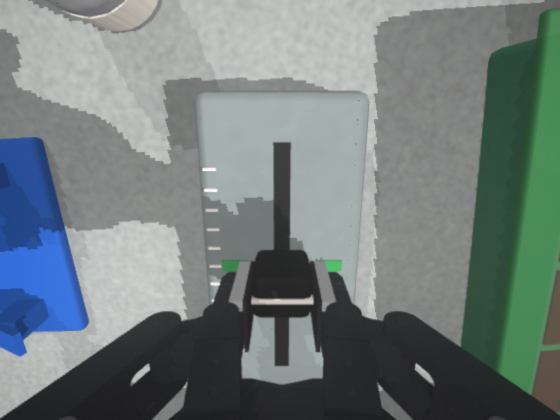

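Released and lifted straight up for a check.

```bash

python3 -m pendant '[30,0,0,0,0,0,0,40,0,0,0,0,0,0,50,0,0,0,0,0,0,50,0,0,0,0,0,0,50,0,0,0,0,0,0]' 
python3 -m pendant '[50,0,0,-0.15,0,0,0,50,0,0,-0.4,0,0,0,50,0,0,-0.6,0,0,0,50,0,0,-0.7,0,0,0,50,0,0,-0.7,0,0,0,50,0,0,-0.5,0,0,0,50,-0.5,0,-0.2,0,0,0,50,-0.5,0,0,0,0,0,50,-0.5,0,0,0,0,0,50,0,0,0,0,0,0]' 
python3 - <<'E'
from h import *
snap('wrist','w19'); snap('top','t19'); snap('scene','s19'); crop('w19',220,20,400,220,3,'c19'); print(observe()['position'])
E
```

```text
time_s: 29.1
position: [0.6619, 0.0048, 0.0574]
tool_rot: [[0.079, 0.997, 0.004], [0.997, -0.079, -0.0], [0.0, 0.004, -1.0]]
ft_force: [0.4, 0.3, -0.1]
grip_width: 0.0498
time_s: 30.1
position: [0.6551, -0.0727, 0.2204]
tool_rot: [[0.082, 0.997, 0.004], [0.997, -0.082, -0.001], [-0.001, 0.004, -1.0]]
ft_force: [0.9, -0.4, -0.4]
grip_width: 0.0497
[ 0.6553 -0.0693  0.2202]
```

View pics/w19.png

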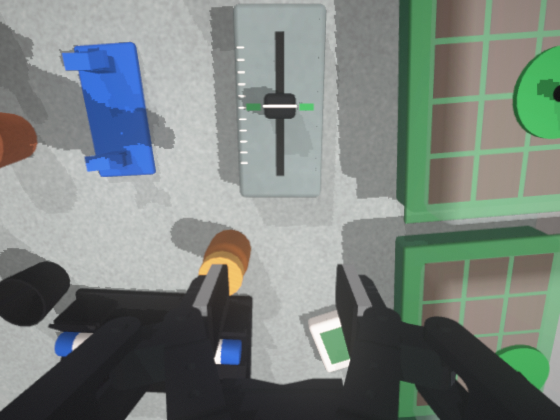

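View pics/c19.png

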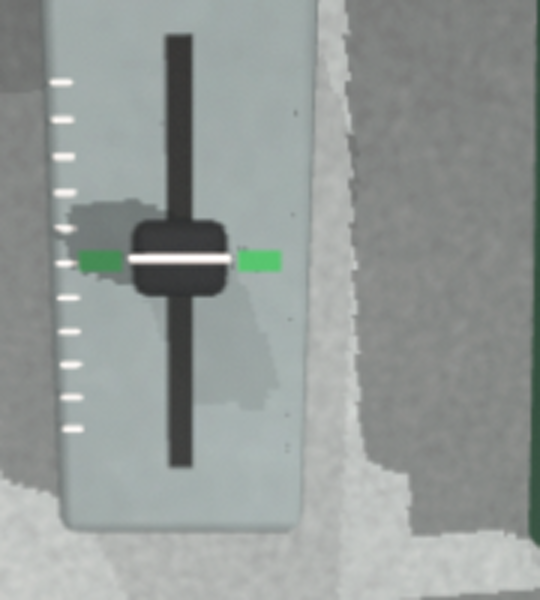

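View pics/s19.png

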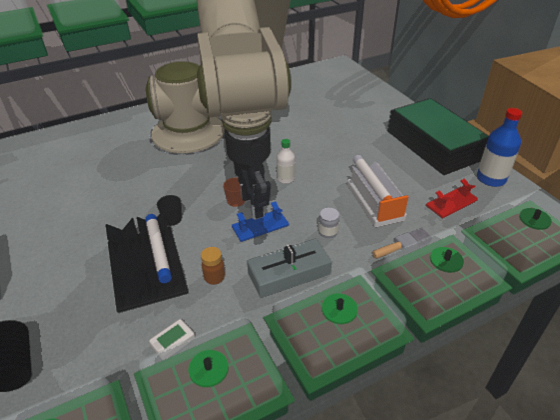

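```bash
python3 - <<'E'
from h import *
w=load('w19'); f=lambda p,z:atz(w,p[0]/3+220-.4,p[1]/3+20-.4,z)
g=f((180,259),.08); m=(f((102,261),.045)+f((260,261),.045))/2; v=np.array([.0775,.997]); print(g,m,'err',(g-m)[:2]@v)
a,b=load('top0'),load('t19'); d=np.abs(a['frame'].astype(int)-b['frame']).max(-1).astype(np.uint8)
cv2.imwrite('pics/diff.png',np.hstack([d]))
crop('t19',170,120,440,290,2.9,'c20')
E
```

```text
[0.6611 0.006  0.08  ] [0.6613 0.0057 0.045 ] err 0.0003532909001177972
```

View pics/c20.png

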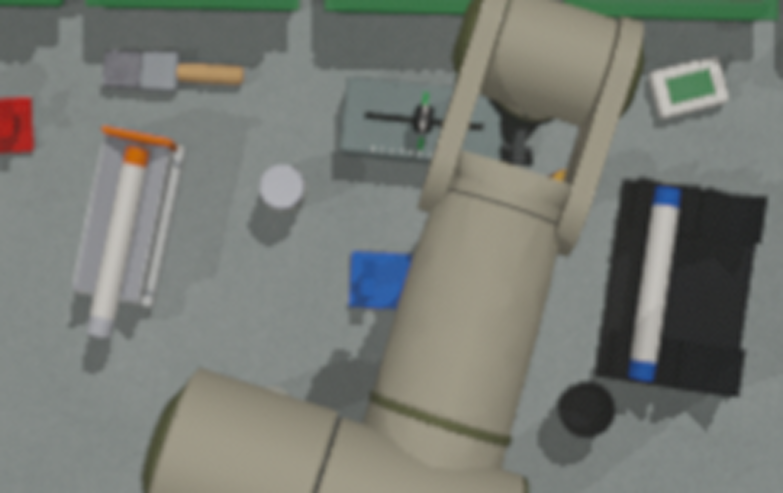

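View pics/diff.png

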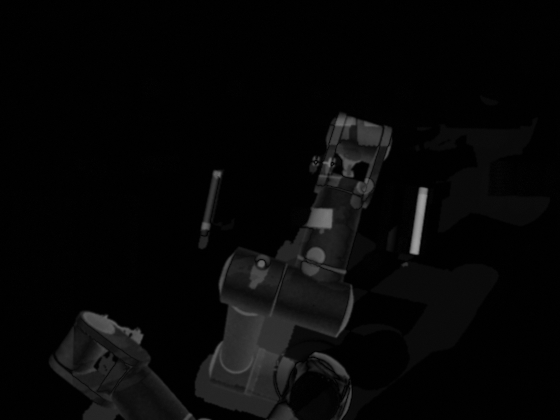

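Only the tube, the grip and the arm have changed. One last check of the tube's position along the lamp from the top camera, then I hand in.

```bash
python3 - <<'E'
from h import *
t=load('t19'); v=np.array([.9813,-.193]);n=np.array([.193,.9813]);o=np.array([.526,.3206])
for p in ((100,333),(136,148)):
    a=atz(t,p[0]/2.9+170-.4,p[1]/2.9+120-.4,.06)[:2]-o; print(a@v,a@n)
print(observe()['ft_force'],observe()['qvel']); close_job()
E
```

```text
-0.0952251558727319 -0.0023902007780255315
0.09985081920570396 0.003568626067898348
[ 0.2537 -0.223  -0.5418] [ 0.7751  0.2207  0.2226 -0.092  -0.122  -0.0581]
the job is handed in; nothing more can be done
```

The job is handed in at about 30 s of the 70 s allowed; it reported no verdict, so what follows is from my own checks.

I took the orange-capped tube from the rack and laid it centred in the blue rest. After letting go there, I took it again by the bare-metal end and laid it in the lamp trough with the orange cap at the plate. Then I slid the dimmer grip to the green mark and lifted clear.

- **Tube in the lamp:** the top of the tube is level at about 69 mm along its whole length, so the axis is at about 55 mm. Its centre is about 0 to +3 mm along the trough, against −9 to +7 mm allowed, and the cap is about 4 to 7 mm from the plate.
- **Sideways and direction:** the wrist camera puts the tube within 2 mm of the trough line all along. The coarser top view puts the two ends at −2.4 and +3.6 mm. That is about 0.03 rad of apparent skew, which is within tolerance but disagrees slightly with the wrist camera.
- **Dimmer:** the white line is about 0.4 mm from the mark, against 5 mm allowed.
- **Everything else:** comparing top images from before and after, I saw no movement of the spare tube, tin, brush, meter or black pot. The arm hid the terracotta pot, the bottle and part of the jar in that last view. In the scene camera's last view, the bottle and jar are where they were; the pot is partly hidden by the gripper, and what shows of it is in place.

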